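# Flip the full tray's marker to green

### The arm

A 7-joint arm with a two-finger parallel gripper is mounted at the origin on a cart in front of the work surface, level with it; the furniture and walls round the work are solid. World frame = base frame: x ahead of the robot, y to its left, z up, the work surface at z = 0. Lengths are in m, angles in degrees, forces in N, time in s.
With the tool pointing down it reaches from about 0.425 to 0.95 m from the base axis. Payload 4.7 kg.
Tool frame: the origin (TCP) lies between the finger pads; the fingertips stand 8 mm ahead of it and the grasp point (between the pads) lies 11 mm behind it (env.nose_length is the distance from the TCP to the fingertips, in m); z points along the fingers, y is the line along which they close (so a half turn about z gives the same grasp; the last joint's range is limited). The gripper opens to 87 mm and grips with 3 to 60 N. Pads are 19 mm wide; open, the fingers measure 117 mm over their backs; the gripper's body (75 mm by 190 mm) begins 51 mm behind the grasp point.
Start: joints at [-66.973, 26.849, -2.785, 87.806, 1.381, 65.374, -4.715], TCP at [0.282, 0.613, 0.231] pointing down, gripper open.
Joint ranges: [-148.3, 148.3], [-19.14, 114.17], [-79.39, 73.82], [5.75, 140.21], [-59.74, 239.74], [12.07, 113.84], [-152.46, 152.46]. Speed limits (degrees/s): [147.25, 147.25, 180, 180, 180, 180, 180].

### API

Orientations are given as [roll, pitch, yaw] about the fixed x, y, z axes, in that order (R = Rz(yaw) Ry(pitch) Rx(roll)).
In Python, from plant import env, imaging, order gives the robot as it stands. The module is installed in compiled form; this text tells all that it offers.
- The arm moves only by the shell command python3 -m handwheel 'ROWS'. ROWS is JSON, a list of rows, each a list of 7 numbers: the turn, a rotation vector about the tool's x, y, z in degrees, then the shift along the tool's x, y, z in m, then the opening, from 0 (shut) to 1 (fully open). In form: [[wx, wy, wz, x, y, z, gripper], ...]. A call has 1 to 12 rows; each row shifts and turns the commanded pose from where the row before left it, along the tool's axes as they then stand; what a row does not reach is not made up. A row lasts 1/8 s, in which the tool goes at most 62.5 mm and 10.7 degrees, less where a joint would pass 70% of its speed; a pose out of reach is approached as far as the arm can. A call with a gripper value outside its range is refused whole. The fingers move at their own pace and stop on an object; the grip force is fixed at half the most. Time passes only in rows, so rows that do not move let the fingers close. It gives the time, the measured TCP pose, the force, the opening and the grip force at its end, in the units of the state.
- env.sense(): the state, without advancing time (a new reading comes with each control period).
- imaging.grab_frame(name): name is "scene" or "top" or "wrist"; returns a dict with "img" (384x512x3 uint8, blue, green, red), "z_map" (384x512 float32, m along the optical axis (not along the pixel's ray), 0 where there is no reading), "fov_y" (degrees; the focal length in pixels is half the picture's height over the tangent of half this angle, whatever the lens; pixels are square), "cx", "cy" (the principal point, pixels), "world_to_cam" (4x4, takes a point from world to camera coordinates); the wrist camera has in their place "hand_eye" (4x4, takes a point from camera to tool coordinates, whose origin is the TCP and whose axes are the flange's). Camera axes: x right, y down, z forward; pixel columns grow to the right and rows downward; lengths in m; the calibration is good to about 2 mm. A picture is of the moment at which its call begins: read the wrist's pose just before it.
- order.hand_in(): hands the job in; it is judged then, once.
The state is a dict: "time_s": time; "q": joint angles; "qd": joint speeds; "effort": joint torques, N m; "position": TCP position; "eef_rot": TCP orientation; "wrist_force": force on the tool from outside, world axes, zero at the start; "moment": the same for the moment, N m; "grip_width": finger opening in m; "grasp_force": force on a finger pad.
Only numpy, scipy, OpenCV 4.12 (cv2) and the standard library are available. Lean on these libraries where they do the work, as an engineer would, in place of code of your own. Each camera call takes 0.05 s, during which the arm holds its last target. There are 200 camera calls.

### The job

One of the two trays is now full, with a jar in all three cells: turn the paddle of the marker in front of it right over, so that it lies flat with its green face up. Only press and push it gently with the fingertips or the outside of the fingers, never pinching it between them and never slamming it over. Leave the other marker on red, and do not shift the jars, the tape roll or the stapler.

Things in the scene. Friction and masses are not known exactly. Their poses are not given: they have to be found in the camera images.
- marker_full: status marker of the full tray (three jars), fixed: steel base 110 (x) x 100 (y) x 12 mm, at its rear a grey post 22 x 32 mm, 95 mm tall, centred 44 mm toward +x. The paddle's pivot pin runs from the post along this body's x axis, 80 mm above the table. Origin: centre of the base's underside; z up; +x points to its tray, centred 172 mm away
- paddle_full (a joint): angle of marker_full's paddle, rad. 0: plate level on the marker's +y side, red face up, tab on the -y side; grows as the plate rises; 1.57 upright; 3.14 level on the -y side at its stop, green up. Starts at 0 to 0.12. Friction (0.03 N m, more than its weight) keeps it at any angle where it is left; pressing the tab takes 2 to 6 N
- paddle_full_plate (a point): centre of the plate of paddle_full, 56 mm from the pivot axis. The plate is 5 mm thick, 66 mm wide (marker x -36 to +30 mm), reaching from the axis to 100 mm from it; one face red with a white bar, the other green with a white dot. Turns with it: x along the pivot, y toward the free edge, z out of the red face
- paddle_full_tab (a point): middle of the tip of paddle_full's black finger tab, which lies opposite the plate in the same plane: 40 mm wide (marker x -30 to +10 mm), 5 mm thick, its tip 50 mm from the axis. Pressed down, it raises the plate and swings beneath the pivot, clear of base and post
- tray_full: brown cardboard tray, 88 (x) x 250 (y) x 45 mm tall, three cells in a row along y: the full tray (three jars), fixed. Origin: centre of its underside
- marker_short: status marker of the tray with an empty middle cell (two jars), fixed: steel base 110 (x) x 100 (y) x 12 mm, at its rear a grey post 22 x 32 mm, 95 mm tall, centred 44 mm toward +x. The paddle's pivot pin runs from the post along this body's x axis, 80 mm above the table. Origin: centre of the base's underside; z up; +x points to its tray, centred 172 mm away
- paddle_short (a joint): angle of marker_short's paddle, rad. 0: plate level on the marker's +y side, red face up, tab on the -y side; grows as the plate rises; 1.57 upright; 3.14 level on the -y side at its stop, green up. Starts at 0 to 0.12. Friction (0.03 N m, more than its weight) keeps it at any angle where it is left; pressing the tab takes 2 to 6 N
- paddle_short_plate (a point): centre of the plate of paddle_short, 56 mm from the pivot axis. The plate is 5 mm thick, 66 mm wide (marker x -36 to +30 mm), reaching from the axis to 100 mm from it; one face red with a white bar, the other green with a white dot. Turns with it: x along the pivot, y toward the free edge, z out of the red face
- paddle_short_tab (a point): middle of the tip of paddle_short's black finger tab, which lies opposite the plate in the same plane: 40 mm wide (marker x -30 to +10 mm), 5 mm thick, its tip 50 mm from the axis. Pressed down, it raises the plate and swings beneath the pivot, clear of base and post
- tray_short: brown cardboard tray, 88 (x) x 250 (y) x 45 mm tall, three cells in a row along y: the tray with an empty middle cell (two jars), fixed. Origin: centre of its underside
- jar_06: glass jar with grey-rimmed black lid, 69 mm diameter, 112 mm tall, standing in tray_full with its foot 5 mm above the table; loose. Origin: centre of its underside
- jar_07: glass jar with grey-rimmed black lid, 69 mm diameter, 112 mm tall, standing in tray_full with its foot 5 mm above the table; loose. Origin: centre of its underside
- jar_08: glass jar with grey-rimmed black lid, 69 mm diameter, 112 mm tall, standing in tray_full with its foot 5 mm above the table; loose. Origin: centre of its underside
- jar_09: glass jar with grey-rimmed black lid, 69 mm diameter, 112 mm tall, standing in tray_short with its foot 5 mm above the table; loose. Origin: centre of its underside
- jar_10: glass jar with grey-rimmed black lid, 69 mm diameter, 112 mm tall, standing in tray_short with its foot 5 mm above the table; loose. Origin: centre of its underside
- tape_roll: brown roll of parcel tape, 66 mm diameter, 48 mm tall, between the markers; loose. Origin: centre of its underside
- stapler: grey and black stapler, 32 (x) x 137 (y) x 44 mm, at the right; loose. Origin: centre of its underside
Mind the look-alikes: they are no part of the job. What is shaped like the marker_short but purple is not meant.

How it is judged:
By the outcome, as a careful person would: the job done as asked, in the order asked, and still so for the second after the job is handed in, with the robot touching nothing.
It also fails if it takes over 48 s, if anything falls off the work surface, if the arm or the gripper's body presses on something with over 40 N, if the wrist force passes 120 N, or if a joint passes its speed limit or range.

## Working session

There is one attempt and no reset: what is moved stays moved. The work goes in short steps, Python scripts to look and compute and a shell command to move; the robot and the scene stay as the last step left them, time stands still between calls to the robot, and variables do not carry over. Pictures are saved under pics/ and viewed, at most 10 in all, crops included, and the job is handed in when it is done.

```bash
mkdir -p pics; cat > h.py <<'E'
import numpy as np, cv2
from plant import env, imaging, order
def grab(n):
    f=imaging.grab_frame(n); h=f["img"].shape[0]; f["f"]=h/2/np.tan(np.radians(f["fov_y"]/2)); return f
def pts(f):
    h,w=f["z_map"].shape; v,u=np.mgrid[:h,:w]; z=f["z_map"]
    P=np.stack([(u-f["cx"])/f["f"]*z,(v-f["cy"])/f["f"]*z,z],-1)
    M=np.linalg.inv(f["world_to_cam"]); return P@M[:3,:3].T+M[:3,3]
E
python3 - <<'E'
from h import *
s=env.sense(); print(s)
for n in("scene","top"):
    f=grab(n); cv2.imwrite(f"pics/{n}0.png",f["img"]); np.savez(f"/tmp/{n}.npz",p=pts(f),img=f["img"])
    print(n,f["f"],np.linalg.inv(f["world_to_cam"]).round(3).tolist())
E
```

```text
{'time_s': 0.0, 'q': array([-66.97161266,  26.8984826 ,  -2.78407934,  87.87355694,
         1.3825266 ,  65.37394875,  -4.71605251]), 'qd': array([ 0.05993532, -0.04293079, -0.08215165, -0.03054936,  0.01436365,
       -0.09361   , -0.07547891]), 'effort': array([ 1.32283534e-03, -5.07976735e+01, -8.03401018e-02, -2.36151874e+01,
       -6.14139671e-02,  3.81434325e-02,  1.56218839e-04]), 'position': array([0.28164953, 0.61279556, 0.2294868 ]), 'eef_rot': array([-1.79887770e+02,  5.72051343e-03,  1.55317484e+02]), 'wrist_force': array([ 0.51669077, -0.34266819, -0.49293064]), 'moment': array([-0.03986219, -0.10306781,  0.0671496 ]), 'grasp_force': 0.0, 'grip_width': 0.08705326644045597}
scene 426.214565776743 [[0.887, -0.207, 0.414, 0.007], [-0.463, -0.391, 0.796, -1.179], [-0.003, -0.897, -0.442, 0.724], [0.0, 0.0, 0.0, 1.0]]
top 384.1647594232081 [[0.013, -0.985, 0.17, 0.37], [-1.0, -0.011, 0.011, -0.076], [-0.009, -0.17, -0.985, 1.329], [0.0, 0.0, 0.0, 1.0]]
```

View pics/scene0.png

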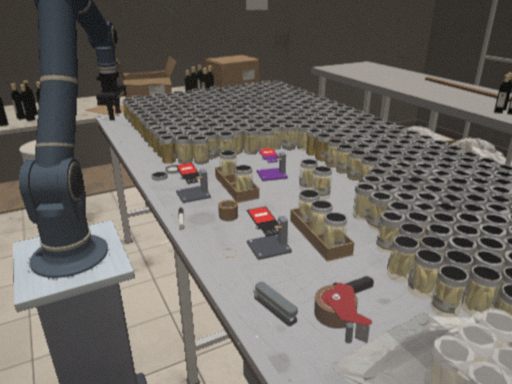

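View pics/top0.png

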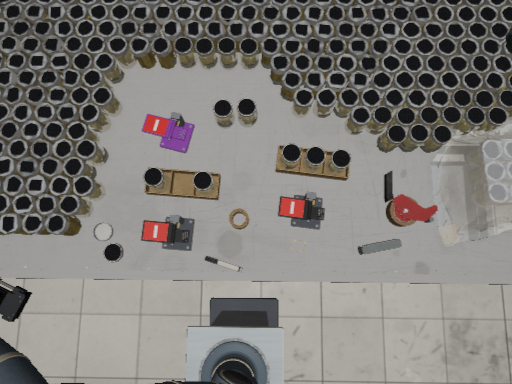

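The full tray is the right one in the top view (jars at 291/315/341, row 157). Its marker has the red plate at (293,208), the post at (311,197) and the tab at (318,213). The tape roll is at (239,218) and the stapler at (380,246).

```bash
python3 - <<'E'
from h import *
d=np.load("/tmp/top.npz"); p=d["p"]; im=d["img"].astype(int)
b,g,r=im[...,0],im[...,1],im[...,2]
m=((r>130)&(g<70)&(b<70)); m[:,:270]=0;m[:,330:]=0;m[:180]=0;m[240:]=0
m=m.astype(np.uint8)
c=max(cv2.findContours(m,0,2)[0],key=cv2.contourArea); k=np.zeros_like(m); cv2.drawContours(k,[c],-1,1,-1)
P=p[k>0]; print("plate",P.mean(0),np.linalg.svd(P-np.median(P,0))[2][2], cv2.minAreaRect(P[:,:2].astype(np.float32)))
R=p[185:235,270:335].reshape(-1,3)
for n,lo,hi in(("post",.088,.105),("tab",.06,.087),("base",.006,.02)):
    Q=R[(R[:,2]>lo)&(R[:,2]<hi)]; print(n,len(Q),Q.mean(0),cv2.minAreaRect(Q[:,:2].astype(np.float32)))
T=p[140:185,270:355].reshape(-1,3);Q=T[(T[:,2]>.035)&(T[:,2]<.06)];print("tray",cv2.minAreaRect(Q[:,:2].astype(np.float32)))
Q=T[(T[:,2]>.1)];print("jars",Q[:,0].min(),Q[:,2].max())
f=im[180:240,265:340].astype(np.uint8); s=np.load("/tmp/scene.npz")["img"][195:265,235:305]
cv2.imwrite("pics/c.png",np.hstack([cv2.resize(f,(500,400),interpolation=2),cv2.resize(s,(300,400),interpolation=2)]))
E
```

```text
plate [ 0.53854074 -0.18197822  0.08754106] [ 0.00673171  0.04861277 -0.99879502] ((0.5390012264251709, -0.18192681670188904), (0.07753992080688477, 0.05811981111764908), 83.63899993896484)
post 294 [ 0.54607971 -0.1941637   0.09106253] ((0.5492273569107056, -0.19919106364250183), (0.1148996651172638, 0.08960067480802536), 83.04280090332031)
tab 502 [ 0.53299415 -0.22523278  0.08354434] ((0.5443454384803772, -0.21579647064208984), (0.1490975320339203, 0.09455551952123642), 83.80193328857422)
base 416 [ 0.52365809 -0.2418131   0.01185039] ((0.543530285358429, -0.2245587706565857), (0.1709979623556137, 0.21494846045970917), 0.6835811138153076)
tray ((0.7051152586936951, -0.259407103061676), (0.2496901899576187, 0.09052588045597076), 83.70828247070312)
jars 0.36962796819296256 1.328546515792159
```

View pics/c.png

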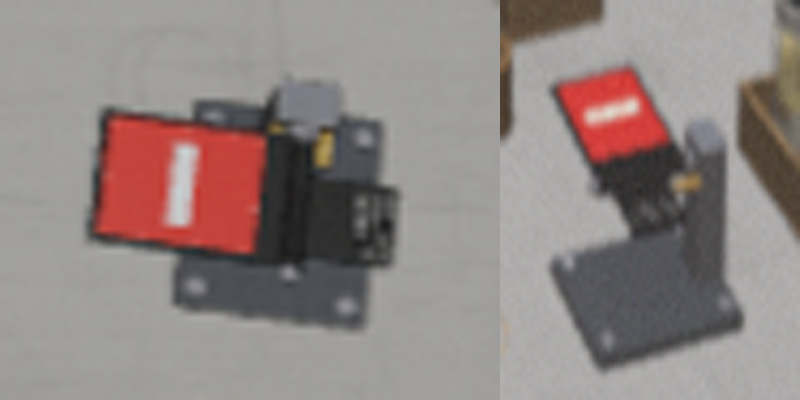

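```bash
python3 -m handwheel '[[0,0,10.2,0,0,0,0],[0,0,10.2,0,0,0,0],[0,0,10.2,0,0,0,0],[0,0,10.2,0,0,0,0],[0,0,10.2,0,0,0,0],[0,0,10.2,0,0,0,0],[0,0,10.2,0,0,0,0],[0,0,0,0,0,0,0]]'
python3 -m handwheel '[[0,0,0,-0.02,0.055,0,0],[0,0,0,-0.02,0.055,0,0],[0,0,0,-0.02,0.055,0,0],[0,0,0,-0.02,0.055,0,0],[0,0,0,-0.02,0.055,0,0],[0,0,0,-0.02,0.055,0,0],[0,0,0,0,0,0,0]]'
```

```text
time_s: 1.1
position: [0.2816, 0.6131, 0.23]
eef_rot: [180.0, 0.1, 84.0]
wrist_force: [-0.5, -0.6, -0.6]
grip_width: 0.015
grasp_force: 0.0
time_s: 1.98
position: [0.6031, 0.4526, 0.2298]
eef_rot: [179.8, 0.2, 83.5]
wrist_force: [-0.0, -0.3, 0.8]
grip_width: 0.0003
grasp_force: 0.0
```

```bash
python3 -m handwheel '[[0,0,0,-0.055,0,0,0],[0,0,0,-0.055,0,0,0],[0,0,0,-0.055,0,0,0],[0,0,0,-0.055,0,0,0],[0,0,0,-0.055,0,0,0],[0,0,0,-0.055,0,0,0],[0,0,0,-0.055,0,0,0],[0,0,0,-0.055,0,0,0],[0,0,0,-0.055,0,0,0],[0,0,0,-0.055,0,0,0],[0,0,0,-0.055,0,0,0],[0,0,0,-0.055,-0.004,0,0]]'
python3 -m handwheel '[[0,0,0,-0.055,-0.003,0,0],[0,0,0,-0.055,-0.003,0,0],[0,0,0,-0.03,0,0,0],[0,10,0,0,0,0,0],[0,10,0,0,0,0,0],[0,10,0,0,0,0,0],[0,0,0,0,0,0,0],[0,0,0,0,0,0,0]]'
cat >> h.py <<'E'
from scipy.spatial.transform import Rotation as Ro
O=np.array([.534,-.241,0]); RM=Ro.from_euler("z",-6.3,degrees=True)
def where():
    s=env.sense(); R=Ro.from_euler("xyz",s["eef_rot"],degrees=True)
    tcp=s["position"]; tip=tcp+R.apply([0,0,.008])
    print("t",s["time_s"],"tip in marker mm",(RM.inv().apply(tip-O)*1e3).round(1),"tool z",RM.inv().apply(R.apply([0,0,1])).round(2),"F",RM.inv().apply(s["wrist_force"]).round(1))
    return s,R,tip
E
python3 - <<'E'
from h import *
s,R,tip=where()
f=grab("wrist"); H=f["hand_eye"]; z=f["z_map"]; v,u=np.mgrid[:384,:512]
P=np.stack([(u-f["cx"])/f["f"]*z,(v-f["cy"])/f["f"]*z,z],-1)@H[:3,:3].T+H[:3,3]
W=RM.inv().apply(R.apply(P.reshape(-1,3))+s["position"]-O)*1e3
np.save("/tmp/w.npy",W.reshape(384,512,3)); cv2.imwrite("pics/w1.png",f["img"])
E
```

```text
time_s: 3.48
position: [0.5232, -0.1974, 0.2305]
eef_rot: [180.0, -0.0, 84.2]
wrist_force: [1.6, 0.3, -0.3]
grip_width: 0.0006
grasp_force: 0.0
time_s: 4.47
position: [0.5032, -0.334, 0.2306]
eef_rot: [179.9, -30.0, 84.1]
wrist_force: [-0.3, 0.0, 0.0]
grip_width: 0.0002
grasp_force: 0.0
t 4.475 tip in marker mm [-20.4 -91.8 223.7] tool z [-0.    0.5  -0.87] F [-0.3 -0.   0. ]
```

View pics/w1.png

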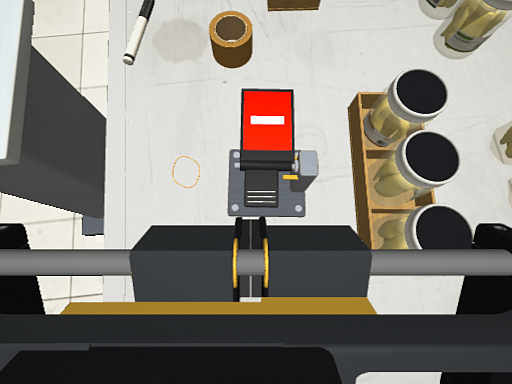

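The wrist view shows the plate at columns 242–293, rows 90–150, the tab at 246–277, rows 170–207, and the post top near (309,163). I'll check those against my marker frame.

```bash
python3 - <<'E'
import numpy as np
W=np.load("/tmp/w.npy")
for n,u,v in(("plate far L",245,93),("plate far R",290,93),("plate near L",245,148),("plate near R",289,148),("tab mid",261,190),("tab tipL",249,205),("tab tipR",275,205),("post",309,160),("base L",232,212),("base R",302,212),("fingertip",251,222)): print(n,W[v,u].round(1))
E
```

```text
plate far L [-28.2  94.4  87.6]
plate far R [28.1 94.8 87.6]
plate near L [-27.3  21.6  86. ]
plate near R [25.4 22.7 84.3]
tab mid [ -8.2 -28.9  82. ]
tab tipL [-22.  -46.2  79. ]
tab tipR [  7.9 -46.3  81. ]
post [46.3  3.6 95.6]
base L [-45.9 -43.4  11.2]
base R [ 51.6 -42.8  11.6]
fingertip [-20.1 -85.7 234. ]
```

```bash
python3 -m handwheel '[[0,0,0,-0.004,0.002,0.0335,0],[0,0,0,-0.004,0.002,0.0335,0],[0,0,0,-0.004,0.002,0.0335,0],[0,0,0,-0.004,0.002,0.0335,0],[0,0,0,0,0,0,0],[0,0,0,0,0,0,0]]' && python3 -c "
from h import *
where()"
python3 -m handwheel '[[0,0,0,-0.0025,0,0.0044,0],[0,0,0,-0.0025,0,0.0044,0],[0,0,0,-0.0025,0,0.0044,0],[0,0,0,-0.0025,0,0.0044,0],[0,0,0,-0.0025,0,0.0044,0],[0,0,0,0,0,0,0]]' && python3 -c "
from h import *
where()"
```

```text
time_s: 5.28
position: [0.5172, -0.2834, 0.1082]
eef_rot: [179.8, -29.9, 84.1]
wrist_force: [-0.5, -1.2, 1.2]
grip_width: 0.0
grasp_force: 0.0
t 5.275 tip in marker mm [-12.1 -40.  101.2] tool z [-0.    0.5  -0.87] F [-0.4 -1.3  1.2]
time_s: 6.02
position: [0.5159, -0.2831, 0.0806]
eef_rot: [-179.9, -30.0, 83.9]
wrist_force: [0.6, -0.1, -0.2]
grip_width: 0.0005
grasp_force: 0.0
t 6.025 tip in marker mm [-13.3 -39.8  73.6] tool z [-0.    0.5  -0.87] F [ 0.6 -0.  -0.2]
```

```bash
python3 - <<'E'
from h import *
f=grab("scene"); s=f["img"][170:280,220:330]
w=grab("wrist")["img"][60:240,170:350]
cv2.imwrite("pics/s2.png",np.hstack([cv2.resize(s,(400,400),interpolation=2),cv2.resize(w,(400,400),interpolation=2)]))
E
```

```text
(no output)
```

View pics/s2.png

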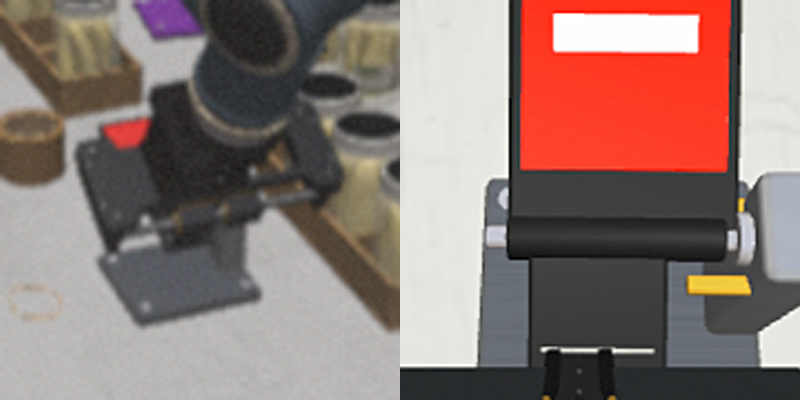

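The right crop shows the closed fingertips resting on the tab, at its first rib near (580,355). I'll measure the plate angle from wrist depth as I go.

```bash
cat >> h.py <<'E'
def plate():
    s,R,tip=where(); f=grab("wrist"); H=f["hand_eye"]; z=f["z_map"]; v,u=np.mgrid[:384,:512]
    P=np.stack([(u-f["cx"])/f["f"]*z,(v-f["cy"])/f["f"]*z,z],-1)@H[:3,:3].T+H[:3,3]
    W=(RM.inv().apply(R.apply(P.reshape(-1,3))+s["position"]-O)*1e3).reshape(384,512,3)
    b,g,r=[f["img"][...,i].astype(int) for i in range(3)]
    for n,m in(("red",(r>110)&(g<80)&(b<80)),("green",(g>r+40)&(g>b+20))):
        Q=W[m&(z>0)&(abs(W[...,0])<45)&(abs(W[...,1])<110)&(W[...,2]>50)]
        if len(Q)>50:
            c=Q.mean(0); print(n,len(Q),c.round(1),"angle",np.degrees(np.arctan2(c[2]-80,c[1])).round(1))
E
python3 -c "
from h import *
plate()"
python3 -m handwheel '[[0,0,0,-0.0025,0,0.0044,0],[0,0,0,-0.0025,0,0.0044,0],[0,0,0,-0.0025,0,0.0044,0],[0,0,0,-0.0025,0,0.0044,0],[0,0,0,-0.0025,0,0.0044,0],[0,0,0,0,0,0,0]]' && python3 -c "
from h import *
plate()"
```

```text
t 6.125 tip in marker mm [-13.2 -39.9  74.1] tool z [-0.    0.5  -0.87] F [ 0.2 -1.   0.2]
red 10471 [-0.9 56.1 98.9] angle 18.6
time_s: 6.92
position: [0.5159, -0.283, 0.0552]
eef_rot: [-179.9, -30.0, 83.9]
wrist_force: [-0.7, 0.4, 0.3]
grip_width: -0.0
grasp_force: 0.0
t 6.925 tip in marker mm [-13.4 -39.8  48.3] tool z [-0.    0.5  -0.87] F [-0.8  0.4  0.3]
red 12704 [ -1.   32.5 113.3] angle 45.7
```

```bash
python3 -m handwheel '[[0,0,0,0.0016,0,0.0034,0],[0,0,0,0.0016,0,0.0034,0],[0,0,0,0.0017,0,0.0034,0],[0,0,0,0.003,0,0.0043,0],[0,0,0,0.003,0,0.0043,0],[0,0,0,0.0024,0,0.0026,0],[0,0,0,0,0,0,0]]' && python3 -c "
from h import *
plate()"
```

```text
time_s: 7.85
position: [0.5186, -0.2601, 0.0439]
eef_rot: [-180.0, -30.1, 84.0]
wrist_force: [-0.2, 0.2, 0.8]
grip_width: 0.0005
grasp_force: 0.0
t 7.85 tip in marker mm [-13.3 -16.7  37. ] tool z [-0.    0.5  -0.87] F [-0.2  0.1  0.8]
red 36827 [ -1.1  10.6 152.4] angle 81.7
```

```bash
python3 -m handwheel '[[0,0,0,0,0,-0.03,0],[0,0,0,0,0,-0.06,0],[0,0,0,0,0,-0.06,0],[0,0,0,0.018,0,-0.032,0],[0,0,0,0.018,0,-0.032,0],[0,-10,0,0,0,0,0],[0,-10,0,0,0,0,0],[0,-10,0,0,0,0,0],[0,0,0,0,0,0,0]]' && python3 -c "
from h import *
plate()"
```

```text
time_s: 9.02
position: [0.5123, -0.3315, 0.2476]
eef_rot: [180.0, -0.2, 84.4]
wrist_force: [-0.2, -0.3, -1.0]
grip_width: 0.0005
grasp_force: 0.0
t 9.025 tip in marker mm [-11.6 -92.3 239.6] tool z [ 0.  0. -1.] F [-0.2 -0.3 -1. ]
red 1466 [ -0.8   9.4 145.5] angle 81.8
```

Plate still at about 80°. Next I cross over to its +y side and descend.

```bash
python3 -m handwheel '[[0,0,0,0.05,0,0,0],[0,0,0,0.05,0.004,0,0],[0,0,0,0.05,0.004,0,0],[0,0,0,0,0,0.035,0],[0,0,0,0,0,0.035,0],[0,0,0,0,0,0.025,0],[0,0,0,0,0,0,0],[0,0,0,0,0,0,0]]' && python3 -c "
from h import *
where()"
```

```text
time_s: 10.07
position: [0.5346, -0.19, 0.1531]
eef_rot: [180.0, -0.0, 83.7]
wrist_force: [-0.5, -0.2, 0.8]
grip_width: 0.0008
grasp_force: 0.0
t 10.075 tip in marker mm [ -5.   50.8 145.1] tool z [ 0.  0. -1.] F [-0.5 -0.3  0.8]
```

```bash
python3 -m handwheel '[[0,0,0,-0.012,0,0.001,0],[0,0,0,-0.010,0,0.001,0],[0,0,0,-0.006,0,0.001,0],[0,0,0,-0.006,0,0.001,0],[0,0,0,-0.005,0,0.001,0],[0,0,0,-0.005,0,0.0006,0],[0,0,0,-0.005,0,0.0008,0],[0,0,0,-0.005,0,0.0008,0],[0,0,0,-0.005,0,0.0008,0],[0,0,0,0,0,0,0]]' && python3 -c "
from h import *
plate()"
```

```text
time_s: 11.32
position: [0.5279, -0.2473, 0.1442]
eef_rot: [-180.0, 0.0, 83.9]
wrist_force: [0.5, -0.7, 0.8]
grip_width: 0.0006
grasp_force: 0.0
t 11.325 tip in marker mm [ -5.4  -7.  136.2] tool z [-0. -0. -1.] F [ 0.6 -0.7  0.8]
green 1375 [ -1.   -7.3 113.7] angle 102.2
```

```bash
python3 -m handwheel '[[0,0,0,-0.005,0,0.002,0],[0,0,0,-0.005,0,0.002,0],[0,0,0,-0.005,0,0.0025,0],[0,0,0,-0.005,0,0.003,0],[0,0,0,-0.004,0,0.0035,0],[0,0,0,-0.0035,0,0.0037,0],[0,0,0,-0.0035,0,0.0038,0],[0,0,0,-0.003,0,0.004,0],[0,0,0,0,0,0,0]]' && python3 -c "
from h import *
plate()"
```

```text
time_s: 12.5
position: [0.5242, -0.2808, 0.1195]
eef_rot: [-180.0, 0.0, 83.9]
wrist_force: [0.5, -0.6, -0.0]
grip_width: 0.0006
grasp_force: 0.0
t 12.5 tip in marker mm [ -5.3 -40.6 111.5] tool z [-0. -0. -1.] F [ 0.6 -0.6 -0. ]
green 3675 [ -1.4 -26.5 101.2] angle 141.3
```

```bash
python3 -m handwheel '[[0,0,0,-0.0025,0,0.0045,0],[0,0,0,-0.0025,0,0.0045,0],[0,0,0,-0.0025,0,0.0045,0],[0,0,0,-0.001,0,0.004,0],[0,0,0,0,0,0.004,0],[0,0,0,0,0,0.003,0],[0,0,0,0,0,0.0025,0],[0,0,0,0,0,0.0015,0],[0,0,0,0,0,0,0]]' && python3 -c "
from h import *
plate()"
```

```text
time_s: 13.68
position: [0.5235, -0.2888, 0.0912]
eef_rot: [-180.0, -0.0, 83.9]
wrist_force: [0.4, -0.3, -0.7]
grip_width: 0.0005
grasp_force: 0.0
t 13.675 tip in marker mm [ -5.2 -48.7  83.2] tool z [-0.  0. -1.] F [ 0.5 -0.2 -0.7]
green 3768 [ -1.2 -28.7  85.2] angle 169.8
```

```bash
python3 -m handwheel '[[0,0,0,0,0,0.001,0],[0,0,0,0,0,0.001,0],[0,0,0,0,0,0,0]]'; python3 -m handwheel '[[0,0,0,0,0,0.001,0],[0,0,0,0,0,0.001,0],[0,0,0,0,0,0,0]]'
```

```text
time_s: 14.1
position: [0.5238, -0.289, 0.0908]
eef_rot: [180.0, -0.0, 83.9]
wrist_force: [-2.3, 1.7, 9.4]
grip_width: 0.0008
grasp_force: 4.8
time_s: 14.48
position: [0.5239, -0.289, 0.0905]
eef_rot: [179.9, -0.1, 83.9]
wrist_force: [-5.4, 3.6, 20.7]
grip_width: 0.0008
grasp_force: 10.4
```

At the stop (20 N). Now I lift off and check.

```bash
python3 -m handwheel '[[0,0,0,0,0,-0.004,0],[0,0,0,0,0,-0.03,0],[0,0,0,0,0,-0.05,0],[0,0,0,-0.04,0,-0.05,0],[0,0,0,-0.05,0,0,0],[0,0,0,-0.05,0,0,0],[0,0,0,0,0,0,0],[0,0,0,0,0,0,0]]'; python3 - <<'E'
from h import *
plate()
f=grab("scene"); t=grab("top")
p=pts(t); b,g,r=[t["img"][...,i].astype(int) for i in range(3)]; m=(g>r+40)&(g>b+20)&(abs(p[...,1]+.3)<.12)&(abs(p[...,0]-.53)<.1)
Q=p[m]; 
if len(Q)>9: c=RM.inv().apply(Q-O); A=np.polyfit(c[:,1],c[:,2],1); print(len(Q),c.mean(0),"slope",A)
cv2.imwrite("pics/fin.png",np.hstack([cv2.resize(f["img"][130:310,150:350],(400,360)),cv2.resize(t["img"][90:270,200:400],(400,360))]))
E
```

```text
time_s: 15.48
position: [0.5089, -0.4265, 0.2194]
eef_rot: [-180.0, -0.1, 83.9]
wrist_force: [0.2, 1.0, 0.1]
grip_width: 0.0002
grasp_force: 0.0
t 15.475 tip in marker mm [  -4.6 -187.1  211.4] tool z [-0.  0. -1.] F [0.  1.  0.1]
green 4906 [ -1.5 -54.1  83.2] angle 176.6
376 [-0.0017697  -0.05394068  0.08377001] slope [0.00430029 0.08400197]
```

View pics/fin.png

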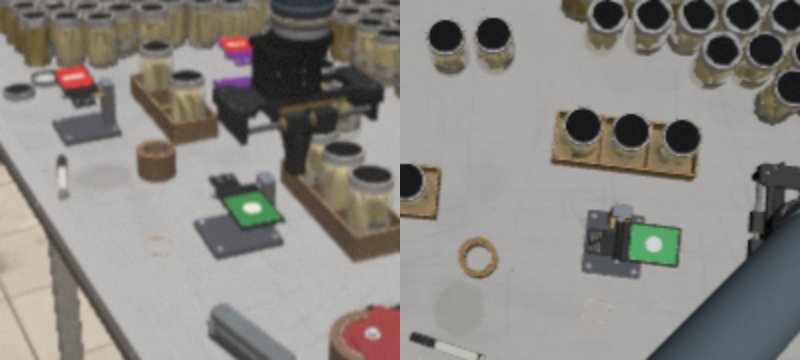

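The paddle lies flat with its green face and white dot up, at (252,210) in the left crop and (655,244) in the right. The measured slope is about 0. The jars, tape roll and stapler look undisturbed and the other marker is still red.

```bash
python3 -c "
from h import *
print(order.hand_in())"
```

```text
the job is handed in; nothing more can be done
None
```

The full tray's marker paddle is turned over and lies flat with its green face up; the other marker is still red, the jars, tape roll and stapler look unmoved in the final pictures, and the job was handed in at about 15.6 s.

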